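# Lock the film winder drum with its pin

## Robot

A 6-joint arm with a two-finger parallel gripper is mounted at the origin on a cart in front of the work surface, level with it; the furniture and walls round the work are solid. World frame = base frame: x ahead of the robot, y to its left, z up, the work surface at z = 0. Lengths are in m, angles in rad, forces in N, time in s.
With the tool pointing down it reaches from about 0.225 to 0.875 m from the base axis. Payload 3.4 kg.
Tool frame: the origin (TCP) lies midway between the tips of the shut fingers; the grasp point (between the pads) lies 19 mm behind it (pinch_z is the distance from the TCP to the grasp point, in m); z points along the fingers, y is the line along which they close (so a half turn about z gives the same grasp; the last joint's range is limited). The gripper opens to 85 mm and grips with 20 to 120 N. Pads are 22 mm wide; open, the fingers measure 114 mm over their backs; the gripper's body (76 mm by 85 mm) begins 54 mm behind the grasp point. The pads swing forward as they close: fully open they stand 13 mm farther back than shut.
Start: joints at [-1.23, 0.276, 1.505, -0, 1.361, -0.121], TCP at [0.256, -0.515, 0.231] pointing down, gripper open.
Joint ranges: [-2.89, 2.89], [-0.75, 2.08], [0.22, 2.7], [-1.18, 4.32], [0.11, 2.71], [-2.7, 2.7]. Speed limits (rad/s): [2.57, 2.57, 3.14, 3.14, 3.14, 3.14].

## Interface

Orientations are given as a unit quaternion [w, x, y, z].
In Python, from rig import get_state, get_image, sign_off, pinch_z gives the robot as it stands.
- The arm moves only by the tool send_rows, never from a script. Its argument "steps" is one flat list of numbers, 5 for each row, row after row: the gripper's target within -1 to 1 (fully open at 1, half-way at 0, shut at -1), then the shift along the tool's x, y, z in cm, then the turn about the tool's z in degrees. In form: [gripper, x, y, z, roll, gripper, x, y, z, roll, ...]. A call has 1 to 12 rows; each row shifts and turns the commanded pose from where the row before left it, along the tool's axes as they then stand; what a row does not reach is not made up. A row lasts 1/10 s, in which the tool goes at most 50 mm and 8.59 degrees, less where a joint would pass 70% of its speed; a pose out of reach is approached as far as the arm can. A call is refused whole if a number of a shift passes 5 or a number of a turn 8.59, either way. A call with a gripper value outside its range is refused whole. The fingers move at their own pace and stop on an object; "newtons" is the grip in N (left out, the last holds). Time passes only in rows, so rows that do not move let the fingers close. It gives the time, the measured TCP pose, the force, the opening and the grip force at its end, in the units of the state.
- get_state(): the state, without advancing time (a new reading comes with each control period).
- get_image(name): name is "scene" or "top" or "wrist"; returns a dict with "color" (400x640x3 uint8, red, green, blue), "mtx" (3x3 intrinsics, pixels), "T" (4x4, takes a point from camera to world coordinates); the wrist camera has in their place "mount" (4x4, takes a point from camera to tool coordinates, whose origin is the TCP and whose axes are the flange's). Camera axes: x right, y down, z forward; pixel columns grow to the right and rows downward; lengths in m; the calibration is good to about 2 mm. A picture is of the moment at which its call begins: read the wrist's pose just before it. There is no depth.
- sign_off(): hands the job in; it is judged then, once.
The state is a dict: "clock": time; "qpos": joint angles; "qd": joint speeds; "effort": joint torques, N m; "position": TCP position; "ee_rot": TCP orientation; "contact_force": force on the tool from outside, world axes, zero at the start; "moment": the same for the moment, N m; "width": finger opening in m; "gripper_force": force on a finger pad.
Only numpy, scipy, OpenCV 4.12 (cv2) and the standard library are available. Lean on these libraries where they do the work, as an engineer would, in place of code of your own. Each camera call takes 0.05 s, during which the arm holds its last target. There are 200 camera calls.

## Task

Lock the film winder for loading. Take the locking pin from its wooden rest, stand it in the guide above the drum's covered end and let go, so that it rests on the drum; then turn the drum by stroking its open rubber band lightly with the fingertips until the pin drops fully home into the hidden notch. Force neither drum nor pin, and leave the other things on the bench where they are.

Things in the scene. Friction and masses are not known exactly. Their poses are not given: they have to be found in the camera images.
- winder: Film winder, fixed to the bench: dark steel base 150 x 125 mm (x, y), two grey cheeks carrying a drum of 100 mm diameter on a level axle. Origin: underside of the base, under the axle; z up; axle along y, 66 mm above the bench, so the drum's top (z = 116 mm) moves along x as it turns. Its bearings bear at most 20 N of press; contact is nearly rigid (about 20 N per mm of overtravel).
- drum_top (a point): Point on top of the drum, in the middle of its open black rubber band (y = -10 to +50 mm of the winder), at x = 0, y = +20, z = 116 mm of the winder and with its axes; does not turn with the drum. The band is smooth to the touch; its fine ribs are a pattern that shows it turn. The drum turns either way without end, at about 0.25 N on the rim, and soon stops when let go.
- axle (a point): Middle of the hidden index band on the axle (x = 0, y = -23, z = 66 mm of the winder; winder's axes; does not turn). It is the drum's other end, y = -36 to -10 mm, radius 50 mm, under a grey cover of 56 mm radius. It has one notch, 14 mm wide and 13 mm deep, at an unknown angle; turning the drum so that its top moves to the winder's -x brings it under the guide within 60 to 230 degrees.
- guide (a point): Centre of the top face of the aluminium guide block (30 x 30 x 24 mm) over the index band; 144 mm above the bench, at x = 0, y = -23 mm of the winder, with its axes. Upright through hole of 12.5 mm with a 2 mm chamfer; the index band lies 28 mm below this point.
- pin_head (a point): Centre of the loose pin's black head, 22 mm in diameter, 30 mm tall; below it a steel shaft of 10 mm, 39 mm long; z up the pin; foot 54 mm below this point. In the guide, this point is 26 mm above guide while the foot rests on the drum, 15 mm when home (head on the guide). It drops by its weight (60 g) when the notch comes under it at up to 60 mm/s rim speed, and blocks the drum.
- pin_rest: Wooden block 70 x 70 x 45 mm, fixed to the bench, with a 12.5 mm hole 25 mm deep in the middle of its top, in which the pin stands at the start. Origin: centre of its underside, z up.
- film_can_mid (a point): Bystander: centre of a black film can, 34 mm in diameter, 51 mm tall, standing; loose.
- loupe_mid (a point): Bystander: centre of a loupe, 42 mm in diameter, 48 mm tall, standing; loose.
- tape_roll_mid (a point): Bystander: centre of a roll of tape, 92 mm in diameter, 24 mm tall, lying flat; loose.
- film_reel_mid (a point): Bystander: centre of a film reel, 66 mm in diameter, 40 mm tall, standing on its flange; loose.

How it is judged:
On the way, in this order (a step that is already met when the one before it is completed fails the run):
1. the pin stands released in the guide, its foot resting on the drum (head 8 to 15 mm above the guide) (z of pin_head in the frame of guide between 0.023 and 0.03 m and horizontal distance between pin_head and guide below 0.01 m and angle between pin_head's own z axis and vertical below 0.25 rad and contact force between the fingers and pin below 0.1 N), for 0.2 s.
2. fingertips stroke the drum while the pin is still up (contact force between the fingers and winder above 0.3 N and z of pin_head in the frame of guide above 0.021 m and horizontal distance between pin_head and guide below 0.01 m), for 0.1 s.
At the end, for the whole second after the job is handed in: The pin is home in the guide: centre of its head within 18 mm of the guide's top face in height (15 mm when fully home) and within 8 mm sideways, upright within 0.15 rad, at rest and released, its foot in the drum's notch (z of pin_head in the frame of guide between 0.011 and 0.018 m and horizontal distance between pin_head and guide below 0.008 m and angle between pin_head's own z axis and vertical below 0.15 rad and linear speed of pin below 0.02 m/s and contact force between the fingers and pin below 0.1 N); the robot touches nothing.
It fails at once if the winder or its drum is pressed by the fingers or the arm with more than 20 N (contact force between any of the fingers, the arm and winder above 20 N).
It fails at once if the pin is forced against the winder (drum and guide together) with more than 45 N (contact force between pin and winder above 45 N).
It fails at once if a bystander is moved more than 30 mm (distance of any of film_can_mid, loupe_mid, tape_roll_mid, film_reel_mid from where it was at the start of the episode above 0.03 m).
It also fails if it takes over 72 s, if anything falls off the work surface, if the arm or the gripper's body presses on something with over 40 N, if the wrist force passes 120 N, or if a joint passes its speed limit or range.

## Working session

There is one attempt and no reset: what is moved stays moved. The work goes in short steps, Python scripts to look and compute and a tool call to move; the robot and the scene stay as the last step left them, time stands still between calls to the robot, and variables do not carry over. Pictures are saved under pics/ and viewed, at most 10 in all, crops included, and the job is handed in when it is done.

Besides the shell and the picture viewer there is one more tool, called after ">>>" as a command line: name --argument value ..., lists and objects as JSON in quotes. send_rows: Moves the arm, as the interface text tells. Its arguments: {"type":"object","properties":{"steps":{"type":"array"},"newtons":{"type":"number"}},"required":["steps"]}

```bash
mkdir -p pics; ls
python3 - <<'E'
from rig import *
import cv2,numpy as np
s=get_state();print({k:np.round(v,3).tolist() for k,v in s.items()},pinch_z)
ims=[]
for n in("scene","top"):
    i=get_image(n);cv2.imwrite(f"pics/{n}.png",i["color"][:,:,::-1]);print(n,i["mtx"].round(1).tolist(),i["T"].round(4).tolist())
    np.savez(f"{n}.npz",**{k:i[k] for k in("color","mtx","T")})
E
```

```text
pics
{'clock': 0.0, 'qpos': [-1.23, 0.277, 1.506, -0.0, 1.361, -0.121], 'qd': [0.0, -0.0, 0.001, 0.0, 0.001, -0.001], 'effort': [0.0, -41.677, -24.58, -0.0, 0.011, -0.0], 'position': [0.256, -0.514, 0.23], 'ee_rot': [-0.001, 0.973, 0.229, -0.0], 'contact_force': [-0.089, -0.297, 0.185], 'moment': [-0.025, -0.011, -0.05], 'gripper_force': 0.0, 'width': 0.086} 0.0187
scene [[489.7, 0.0, 327.3], [0.0, 489.7, 202.6], [0.0, 0.0, 1.0]] [[-0.6761, -0.5528, 0.4871, -0.0661], [-0.7368, 0.507, -0.4474, 0.5606], [0.0004, -0.6613, -0.7501, 1.068], [0.0, 0.0, 0.0, 1.0]]
top [[385.4, 0.0, 316.9], [0.0, 385.4, 207.4], [0.0, 0.0, 1.0]] [[-0.0255, -0.9904, 0.1355, 0.3887], [-0.9993, 0.029, 0.0246, -0.0173], [-0.0283, -0.1348, -0.9905, 1.1162], [0.0, 0.0, 0.0, 1.0]]
```

View pics/top.png

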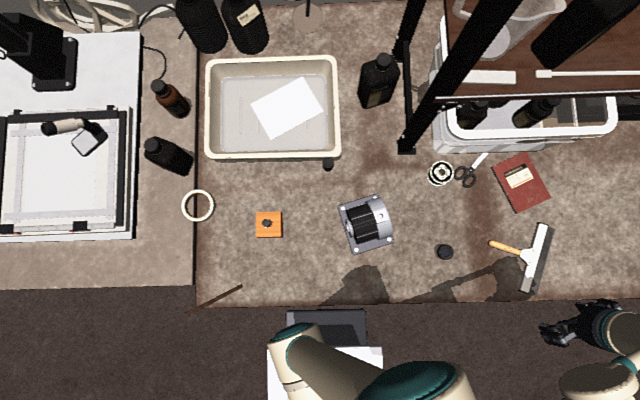

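View pics/scene.png

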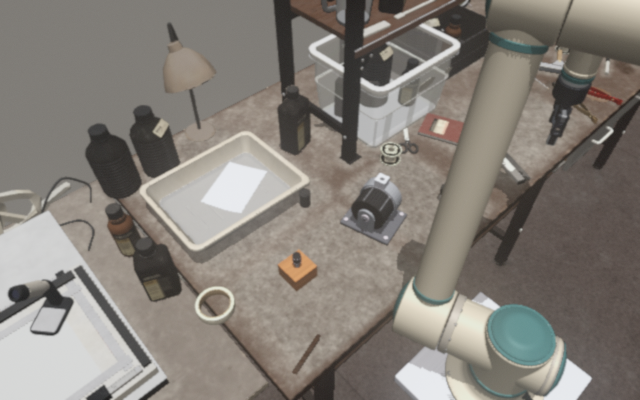

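```bash
cat > h.py <<'E'
import numpy as np,cv2
from scipy.spatial.transform import Rotation as R
def ray(u,v,z,mtx,T):
    d=T[:3,:3]@np.linalg.inv(mtx)@[u,v,1]; return T[:3,3]+d*(z-T[2,3])/d[2]
def toolT(s):
    T=np.eye(4);w,x,y,z=s["ee_rot"];T[:3,:3]=R.from_quat([x,y,z,w]).as_matrix();T[:3,3]=s["position"];return T
def proj(P,mtx,T):
    q=mtx@(T[:3,:3].T@(np.array(P)-T[:3,3]));return q[:2]/q[2]
E
python3 - <<'E'
import numpy as np,cv2
from h import *
a=np.load("top.npz");c=a["color"]
print("pinhead top",ray(267,222,.089,a["mtx"],a["T"]))
hsv=cv2.cvtColor(c,cv2.COLOR_RGB2HSV)
m=cv2.inRange(hsv[190:260,240:300],(5,120,120),(22,255,255));k=cv2.findContours(m,0,2)[0];k=max(k,key=cv2.contourArea)
r=cv2.minAreaRect(k);print(r);print(ray(r[0][0]+240,r[0][1]+190,.045,a["mtx"],a["T"]))
for p in((267,222),(341,208),(354,252),(393,240),(377,196)):print(p,ray(*p,.01,a["mtx"],a["T"]))
o=np.hstack([cv2.resize(c[185:265,325:405],(560,560),interpolation=2)]);cv2.imwrite("pics/w.png",o[:,:,::-1])
E
```

```text
pinhead top [0.49352275 0.1434124  0.089     ]
((28.5, 34.5), (25.0, 25.0), 90.0)
[0.49086732 0.14613615 0.045     ]
(267, 222) [0.50158599 0.15576944 0.01      ]
(341, 208) [ 0.53617986 -0.05934876  0.01      ]
(354, 252) [ 0.40886012 -0.09199151  0.01      ]
(393, 240) [ 0.43991915 -0.20410984  0.01      ]
(377, 196) [ 0.56818393 -0.16462324  0.01      ]
```

View pics/w.png

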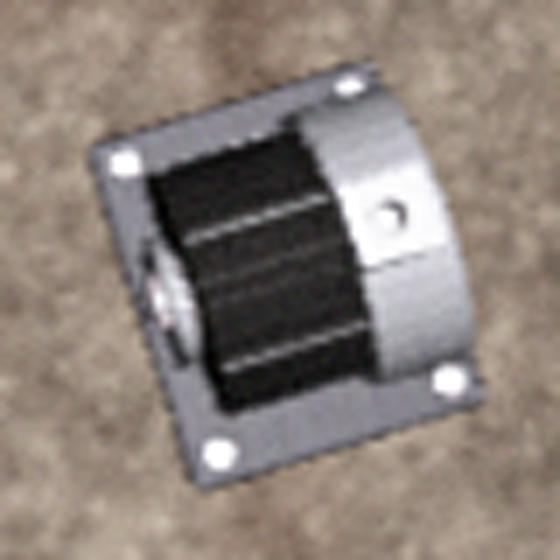

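Run:
```python
import numpy as np
from h import *
from rig import *
a=np.load("top.npz")
f=lambda u,v,z:ray(325+u/7,185+v/7,z,a["mtx"],a["T"])
C=np.array([f(90,145,.01),f(200,488,.01),f(480,400,.01),f(370,62,.01)]);print(C.mean(0),np.linalg.norm(np.diff(C,axis=0),axis=1))
for p,q in((1,0),(2,3)):print(np.degrees(np.arctan2(*(C[p]-C[q])[[1,0]]))+180)
for p,q in((3,0),(2,1)):print(np.degrees(np.arctan2(*(C[q]-C[p])[[1,0]]))-90)
print("guide",f(390,213,.144))
s=get_state();T=toolT(s);print(T.round(4)); print((T[:3,:3].T@([.4915,.145,.23]-T[:3,3])*100).round(2))
```

```text
[ 0.48813559 -0.12844372  0.01      ] [0.14741504 0.11945383 0.14565173]
15.739920479708957
15.132658076091928
14.980034359969935
15.819862553921908
guide [ 0.49644477 -0.15381227  0.144     ]
[[ 8.953e-01  4.455e-01 -5.000e-04  2.560e-01]
 [ 4.455e-01 -8.953e-01  1.600e-03 -5.143e-01]
 [ 2.000e-04 -1.600e-03 -1.000e+00  2.305e-01]
 [ 0.000e+00  0.000e+00  0.000e+00  1.000e+00]]
[ 50.46 -48.54   0.14]
```

>>> send_rows --steps '[1,3.5,-3.4,0,0,1,3.5,-3.4,0,0,1,3.5,-3.4,0,0,1,3.5,-3.4,0,0,1,3.5,-3.4,0,0,1,3.5,-3.4,0,0,1,3.5,-3.4,0,0,1,3.5,-3.4,0,0,1,3.5,-3.4,0,0,1,3.5,-3.4,0,0,1,3.5,-3.4,0,0,1,3.5,-3.4,0,0]'

```text
clock: 1.3
position: [0.4505, 0.0396, 0.2312]
ee_rot: [0.0, 0.973, 0.229, 0.0]
contact_force: [0.0, -1.4, 0.5]
width: 0.0857
gripper_force: 0.0
```

>>> send_rows --steps '[1,3,-2.6,0,0,1,3,-2.6,0,0,1,0,0,0,5.6,1,0,0,0,5.5,1,0,0,0,0,1,0,0,0,0]'

```text
clock: 1.9
position: [0.4807, 0.1108, 0.231]
ee_rot: [0.0, 0.991, 0.135, -0.0]
contact_force: [0.6, 0.4, -0.3]
width: 0.0854
gripper_force: 0.0
```

```bash
cat > look.py <<'E'
import sys,cv2,numpy as np
from rig import *
from h import *
s=get_state();i=get_image("wrist");n=sys.argv[1]
T=toolT(s)@i["mount"]
cv2.imwrite(f"pics/{n}.png",i["color"][:,:,::-1]);np.savez(n+".npz",color=i["color"],mtx=i["mtx"],T=T,TT=toolT(s))
print(s["clock"],np.round(s["position"],4),s["contact_force"],"yaw",np.degrees(np.arctan2(T[1,0],T[0,0])),np.degrees(np.arctan2(toolT(s)[1,0],toolT(s)[0,0])));print(i["mount"].round(4))
E
python3 look.py w1
python3 - <<'E'
import numpy as np
from h import *
a=np.load("w1.npz");print(proj([.4915,.145,.089],a["mtx"],a["T"]))
E
```

```text
1.9 [0.4807 0.1108 0.231 ] [ 0.62712786  0.38578589 -0.27226873] yaw -74.52412947696794 15.470342765494872
[[ 1.000e-04 -9.549e-01 -2.969e-01  7.500e-02]
 [ 1.000e+00 -1.000e-04  6.000e-04  3.000e-04]
 [-6.000e-04 -2.969e-01  9.549e-01 -1.422e-01]
 [ 0.000e+00  0.000e+00  0.000e+00  1.000e+00]]
[280.3909907 164.1136141]
```

View pics/w1.png

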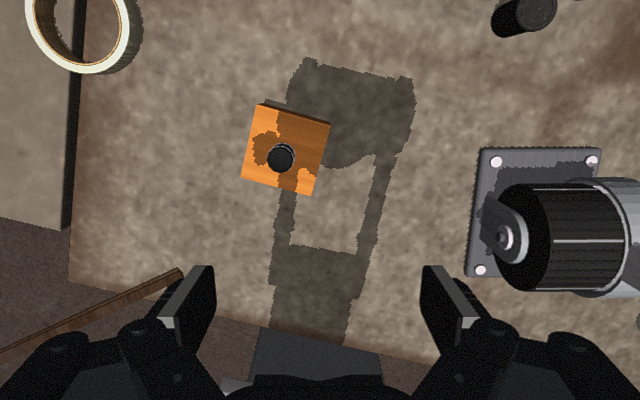

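Run:
```python
import numpy as np
from h import *
a=np.load("w1.npz");c=a["color"][130:185,255:310]
g=c.max(2);m=(g<60).astype(np.uint8);k=max(cv2.findContours(m,0,2)[0],key=cv2.contourArea);x=cv2.boundingRect(k);print(x)
for p in((281,156),(281,158)):
    P=ray(*p,.089,a["mtx"],a["T"]);print(P,(a["TT"][:3,:3].T@(P-a["TT"][:3,3])*100).round(2))
for dx in(-.011,.011):print(proj([.4915+dx,.145,.089],a["mtx"],a["T"]),)
```

```text
(12, 14, 27, 29)
[0.49813061 0.14610297 0.089     ] [ 2.63 -2.94 14.2 ]
[0.49653732 0.14571463 0.089     ] [ 2.47 -2.94 14.2 ]
[277.25005143 176.75411412]
[283.60151035 151.1930925 ]
```

>>> send_rows --steps '[1,2.35,-2.93,0,0,1,0,0,4.4,0,1,0,0,4.4,0,1,0,0,4.4,0,1,0,0,4.4,0,1,0,0,0,0,-1,0,0,0,0,-1,0,0,0,0,-1,0,0,0,0,-1,0,0,0,0,-1,0,0,0,0,-1,0,0,0,0]' --newtons 40

```text
clock: 3.15
position: [0.4969, 0.1457, 0.0569]
ee_rot: [-0.0, 0.991, 0.134, 0.002]
contact_force: [-0.9, 0.7, 6.1]
width: 0.0209
gripper_force: 38.8
```

>>> send_rows --steps '[-1,0,0,-4,0,-1,0,0,-4.5,0,-1,0,0,-4.5,0,-1,0,0,-4,0,-1,-1.7,4.1,0,0,-1,-1.7,4.1,0,0,-1,-1.7,4.1,0,0,-1,-1.7,4.1,0,0,-1,-1.7,4.1,0,0,-1,-1.7,4.1,0,0,-1,-1.8,4.2,0,0,-1,0,0,0,0]'

```text
clock: 4.35
position: [0.4559, -0.1696, 0.2256]
ee_rot: [0.002, 0.991, 0.131, -0.0]
contact_force: [1.8, 1.3, -0.3]
width: 0.0208
gripper_force: 39.7
```

>>> send_rows --steps '[-1,0,0,0,0,-1,0,0,0,0]'

```text
clock: 4.55
position: [0.4562, -0.1631, 0.2253]
ee_rot: [-0.0, 0.991, 0.134, -0.0]
contact_force: [0.0, 0.4, -0.1]
width: 0.0212
gripper_force: 39.7
```

```bash
python3 look.py w2
python3 - <<'E'
import numpy as np
from h import *
a=np.load("w2.npz");print(proj([.4955,-.1525,.144],a["mtx"],a["T"]))
E
```

```text
4.55 [ 0.4562 -0.1631  0.2253] [ 0.0338126   0.44126504 -0.1245301 ] yaw -74.60555081810904 15.38887594630576
[[ 1.000e-04 -9.549e-01 -2.969e-01  7.500e-02]
 [ 1.000e+00 -1.000e-04  6.000e-04  3.000e-04]
 [-6.000e-04 -2.969e-01  9.549e-01 -1.422e-01]
 [ 0.000e+00  0.000e+00  0.000e+00  1.000e+00]]
[317.35965485 149.7997798 ]
```

View pics/w2.png

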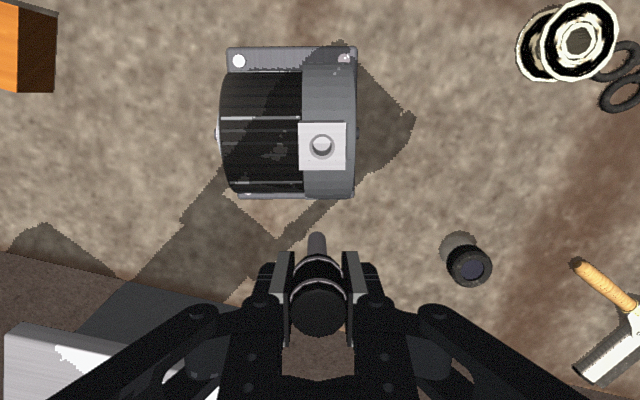

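Run:
```python
import numpy as np
from h import *
a=np.load("w2.npz");c=a["color"];M,T,TT=a["mtx"],a["T"],a["TT"]
g=cv2.cvtColor(c,cv2.COLOR_RGB2GRAY)
m=(g[100:190,280:365]>185).astype(np.uint8);k=max(cv2.findContours(m,0,2)[0],key=cv2.contourArea);r=cv2.minAreaRect(k);print(r)
P=ray(r[0][0]+280,r[0][1]+100,.144,M,T);print("guide",P);P2=ray(322,146,.144,M,T);print(P2)
L=lambda P:(TT[:3,:3].T@(P-TT[:3,3])*100).round(2)
print("tool",L(P),L(P2))
for x in(-.004,-.002,0,.002,.004):
    w=lambda x,z:proj(TT[:3,:3]@[x,0,z]+TT[:3,3],M,T).round(1)
    print(x,"foot",w(x,.037),"+edge",w(x+.005,.037),"headtop",w(x,-.032),w(x+.011,-.032),w(x-.011,-.032))
cv2.imwrite("pics/c2.png",cv2.resize(c[110:350,270:370,::-1],(250*1,600)))
cv2.imwrite("pics/c2.png",np.hstack([cv2.resize(c[110:180,285:360,::-1],(420,392),interpolation=2),cv2.resize(c[225:345,285:355,::-1],(228,392),interpolation=2)]))
```

```text
((41.5, 46.0), (46.0, 47.0), 90.0)
guide [ 0.49852275 -0.15439274  0.144     ]
[ 0.49860697 -0.15469855  0.144     ]
tool [4.31 0.29 8.13] [4.31 0.32 8.13]
-0.004 foot [316.9 242.7] +edge [316.9 234.3] headtop [316.7 319.2] [316.6 292.8] [316.7 344.3]
-0.002 foot [316.9 239.4] +edge [316.9 230.9] headtop [316.7 314.5] [316.6 287.8] [316.7 339.8]
0 foot [316.9 236. ] +edge [316.9 227.5] headtop [316.7 309.7] [316.6 282.8] [316.7 335.3]
0.002 foot [316.9 232.6] +edge [316.9 224.1] headtop [316.7 305. ] [316.6 277.8] [316.7 330.7]
0.004 foot [316.9 229.2] +edge [316.9 220.6] headtop [316.7 300.1] [316.6 272.7] [316.7 326.1]
```

View pics/c2.png

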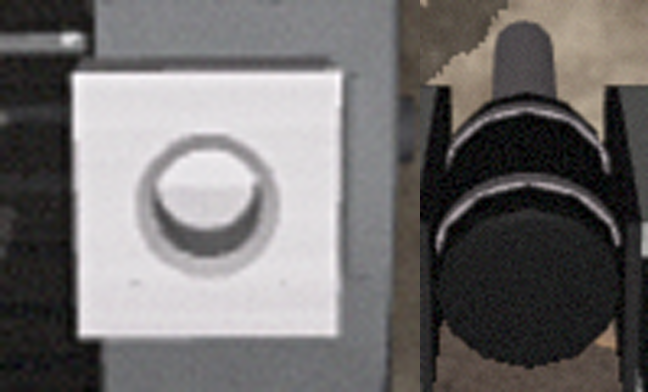

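>>> send_rows --steps '[-1,1.5,0.1,0,0,-1,1.5,0.1,0,0,-1,1.5,0.1,1,0,-1,0,0,1.2,0,-1,0,0,1.2,0,-1,0,0,0,0,-1,0,0,0,0,-1,0,0,0,0]'

```text
clock: 5.4
position: [0.5005, -0.1554, 0.1916]
ee_rot: [0.0, 0.991, 0.133, 0.0]
contact_force: [0.0, 0.8, -0.2]
width: 0.0208
gripper_force: 39.7
```

```bash
python3 look.py w3
python3 - <<'E'
import numpy as np
from h import *
a=np.load("w3.npz");c=a["color"];M,T,TT=a["mtx"],a["T"],a["TT"]
w=lambda x,z:proj(TT[:3,:3]@[x,0,z]+TT[:3,3],M,T).round(1)
for x in(-.004,-.002,0,.002):print(x,w(x,.037),w(x+.005,.037),w(x,.047))
cv2.imwrite("pics/c3.png",cv2.resize(c[180:350,250:390,::-1],(490,595),interpolation=2))
E
```

```text
5.4 [ 0.5005 -0.1554  0.1916] [ 0.00326947  0.78022306 -0.24838562] yaw -74.662495796041 15.332009012169653
[[ 1.000e-04 -9.549e-01 -2.969e-01  7.500e-02]
 [ 1.000e+00 -1.000e-04  6.000e-04  3.000e-04]
 [-6.000e-04 -2.969e-01  9.549e-01 -1.422e-01]
 [ 0.000e+00  0.000e+00  0.000e+00  1.000e+00]]
-0.004 [316.9 242.7] [316.9 234.3] [316.9 235.7]
-0.002 [316.9 239.4] [316.9 230.9] [316.9 232.5]
0 [316.9 236. ] [316.9 227.5] [316.9 229.3]
0.002 [316.9 232.6] [316.9 224.1] [316.9 226. ]
```

View pics/c3.png

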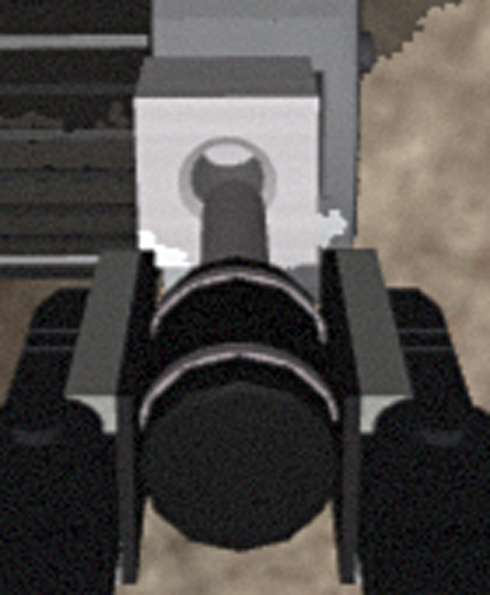

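>>> send_rows --steps '[-1,0,-0.11,0,0,-1,0,0,0.4,0,-1,0,0,0.3,0,-1,0,0,0.2,0,-1,0,0,0.2,0,-1,0,0,0.2,0,-1,0,0,0.2,0,-1,0,0,0,0]'

```text
clock: 6.25
position: [0.5002, -0.154, 0.176]
ee_rot: [-0.0, 0.991, 0.134, -0.0]
contact_force: [-0.6, -0.2, -0.2]
width: 0.0208
gripper_force: 39.7
```

>>> send_rows --steps '[-1,0,0,0.3,0,-1,0,0,0.3,0,-1,0,0,0.3,0,-1,0,0,0.3,0,-1,0,0,0.3,0,-1,0,0,0.3,0,-1,0,0,0.2,0,-1,0,0,0,0]'

```text
clock: 7.05
position: [0.5001, -0.154, 0.1559]
ee_rot: [-0.0, 0.991, 0.134, -0.0]
contact_force: [0.8, 0.2, 0.2]
width: 0.0208
gripper_force: 39.7
```

>>> send_rows --steps '[0.3,0,0,0,0,0.3,0,0,0,0,0.3,0,0,0,0,0.3,0,0,0,0,0.3,0,0,0,0,0.3,0,0,-2,0,0.3,0,0,-3,0,0.3,0,0,-3,0,0.3,-3,0,0,0,0.3,-3,0,0,0,0.3,0,0,0,0,0.3,0,0,0,0]'

```text
clock: 8.25
position: [0.4424, -0.1701, 0.2366]
ee_rot: [0.0, 0.991, 0.133, 0.001]
contact_force: [-0.0, -0.6, -0.7]
width: 0.0555
gripper_force: 0.0
```

```bash
python3 look.py w4
python3 - <<'E'
import numpy as np
from h import *
a=np.load("w4.npz");c=a["color"]
M,T=a["mtx"],a["T"]
for z in(.185,.174):print(proj([.4985,-.1545,z],M,T))
cv2.imwrite("pics/c4.png",cv2.resize(c[20:300,170:470,::-1],(600,560),interpolation=2))
E
```

```text
8.25 [ 0.4424 -0.1701  0.2366] [-0.01030063 -0.63667857 -0.73615636] yaw -74.6960672263058 15.298478359921331
[[ 1.000e-04 -9.549e-01 -2.969e-01  7.500e-02]
 [ 1.000e+00 -1.000e-04  6.000e-04  3.000e-04]
 [-6.000e-04 -2.969e-01  9.549e-01 -1.422e-01]
 [ 0.000e+00  0.000e+00  0.000e+00  1.000e+00]]
[316.45187229 125.90376815]
[316.49071405 124.22013231]
```

View pics/c4.png

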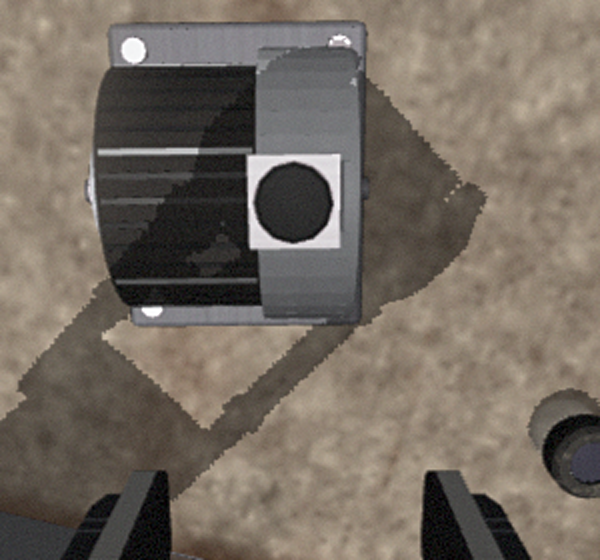

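>>> send_rows --steps '[-1,0,-4,0,0,-1,2,-1.6,0,0,-1,3.85,0,0,0,-1,0,0,0,0,-1,0,0,3.5,0,-1,0,0,3.5,0,-1,0,0,3,0,-1,0,0,1,0,-1,0,0,0.5,0,-1,0,0,0,0,-1,0,0,0,0]' --newtons 20

```text
clock: 9.4
position: [0.4853, -0.1009, 0.1226]
ee_rot: [0.001, 0.991, 0.134, 0.001]
contact_force: [0.4, -0.2, -0.2]
width: 0.0002
gripper_force: 0.0
```

```bash
python3 look.py w5
python3 - <<'E'
import numpy as np
from h import *
from rig import *
a=np.load("w5.npz")
i=get_image("scene");np.savez("scene5.npz",**{k:i[k] for k in("color","mtx","T")})
for h in(.185,.174):print(proj([.4985,-.1545,h],i["mtx"],i["T"]),proj([.4985,-.1545,h],a["mtx"],a["T"]))
print(get_state()["width"],proj(a["TT"][:3,3],a["mtx"],a["T"]))
c=i["color"];o=np.hstack([cv2.resize(c[150:250,320:430,::-1],(440,400),interpolation=2),cv2.resize(a["color"][150:350,230:410,::-1],(360,400))]);cv2.imwrite("pics/c5.png",o)
E
```

```text
9.4 [ 0.4853 -0.1009  0.1226] [ 0.41320546 -0.16957511 -0.2266005 ] yaw -74.63573596436923 15.359033838463061
[[ 1.000e-04 -9.549e-01 -2.969e-01  7.500e-02]
 [ 1.000e+00 -1.000e-04  6.000e-04  3.000e-04]
 [-6.000e-04 -2.969e-01  9.549e-01 -1.422e-01]
 [ 0.000e+00  0.000e+00  0.000e+00  1.000e+00]]
[383.73068619 167.22437426] [512.83701916 377.01218947]
[383.3613448  170.26984538] [494.0137002  349.85356075]
-7.534880119317888e-05 [316.81206543 267.89106346]
```

View pics/c5.png

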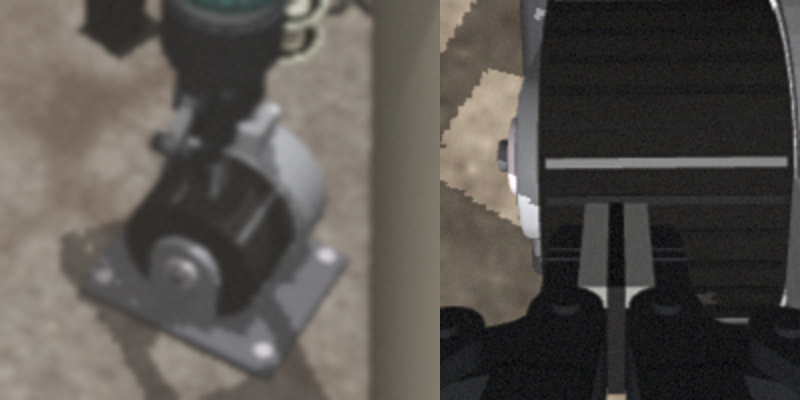

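>>> send_rows --steps '[-1,0,0,0.3,0,-1,0,0,0.2,0,-1,0,0,0,0,-1,0,0,0,0]'

```text
clock: 9.9
position: [0.4839, -0.1004, 0.1163]
ee_rot: [0.0, 0.991, 0.134, -0.0]
contact_force: [-0.6, -0.7, -1.3]
width: 0.0004
gripper_force: 0.0
```

>>> send_rows --steps '[-1,0,0,0.05,0,-1,0,0,0,0,-1,0,0,0,0]'

```text
clock: 10.2
position: [0.4841, -0.1004, 0.116]
ee_rot: [0.0, 0.991, 0.134, 0.0]
contact_force: [-0.6, 1.0, 2.5]
width: -0.0005
gripper_force: 1.1
```

>>> send_rows --steps '[-1,0,0,0.05,0,-1,0,0,0,0,-1,0,0,0,0]'

```text
clock: 10.5
position: [0.4844, -0.1004, 0.116]
ee_rot: [0.0, 0.991, 0.134, 0.001]
contact_force: [-1.4, 0.1, 5.0]
width: 0.0001
gripper_force: 2.6
```

```bash
cat > mark.py <<'E'
import numpy as np,sys
from rig import *
from h import *
import scipy.signal as ss
s=get_state();i=get_image("wrist");TT=toolT(s);T=TT@i["mount"];M=i["mtx"];g=cv2.cvtColor(i["color"],cv2.COLOR_RGB2GRAY).astype(float)
# winder frame
c,n=np.cos(np.radians(15.35)),np.sin(np.radians(15.35))
W=np.array([[c,-n,0],[n,c,0],[0,0,1]]);O=np.array([.4985,-.1545,0])-W@[0,-.023,0]
A=np.radians(np.arange(-80,81,.5))
prof=[]
for a in A:
    v=[]
    for y in np.arange(.0,.048,.002):
        P=O+W@[.05*np.sin(a),y,.066+.05*np.cos(a)];u=proj(P,M,T).round().astype(int)
        if 0<=u[0]<640 and 0<=u[1]<400:v.append(g[u[1],u[0]])
    prof.append(np.median(v) if len(v)>8 else 0)
prof=np.array(prof);pk=ss.find_peaks(prof,height=70,prominence=30)[0]
print("clock",s["clock"],"tool in winder mm",(W.T@(s["position"]-O)*1000).round(2),"F",np.round(s["contact_force"],1))
print("marks deg:",[(np.degrees(A[p]).round(1),prof[p]) for p in pk])
# pin head dark blob vs guide (near right)
np.save("last.npy",i["color"])
E
python3 mark.py
```

```text
clock 10.5 tool in winder mm [  0.77  32.9  115.95] F [-1.4  0.1  5. ]
marks deg: [(np.float64(18.0), np.float64(142.0)), (np.float64(76.0), np.float64(102.5))]
```

>>> send_rows --steps '[-1,-0.3,0,0,0,-1,-0.4,0,0,0,-1,-0.3,0,0,0,-1,0,0,0,0]'

```text
clock: 10.95
position: [0.4744, -0.1032, 0.1158]
ee_rot: [0.0, 0.991, 0.134, 0.0]
contact_force: [-1.0, 0.5, 6.3]
width: -0.0001
gripper_force: 2.9
```

```bash
python3 mark.py
```

```text
clock 10.95 tool in winder mm [ -9.68  32.81 115.82] F [-1.   0.5  6.3]
marks deg: [(np.float64(5.5), np.float64(141.0)), (np.float64(64.5), np.float64(107.0))]
```

>>> send_rows --steps '[-1,-0.3,0,0,0,-1,-0.4,0,0.02,0,-1,-0.4,0,0.05,0,-1,-0.4,0,0.08,0,-1,-0.4,0,0.12,0,-1,0,0,0,0]'

```text
clock: 11.6
position: [0.4549, -0.1081, 0.1121]
ee_rot: [-0.0, 0.991, 0.133, -0.001]
contact_force: [0.7, -0.8, -0.6]
width: -0.0003
gripper_force: 0.0
```

```bash
python3 mark.py
```

```text
clock 11.6 tool in winder mm [-29.75  33.27 112.08] F [ 0.7 -0.8 -0.6]
marks deg: [(np.float64(-4.0), np.float64(132.0)), (np.float64(55.0), np.float64(105.0))]
```

>>> send_rows --steps '[-1,0,0,-0.7,0,-1,0,0,-0.5,0,-1,2,0,0,0,-1,1.9,0,0,0,-1,0,0,0,0,-1,0,0,0.5,0,-1,0,0,0.3,0,-1,0,0,0.13,0,-1,0,0,0,0]'

```text
clock: 12.55
position: [0.4932, -0.0975, 0.1159]
ee_rot: [-0.0, 0.991, 0.133, 0.0]
contact_force: [-0.9, 2.1, 5.1]
width: 0.0001
gripper_force: 2.3
```

```bash
python3 mark.py
```

```text
clock 12.55 tool in winder mm [ 10.01  33.33 115.87] F [-0.9  2.1  5.1]
marks deg: [(np.float64(-3.5), np.float64(116.5)), (np.float64(56.5), np.float64(95.0))]
```

>>> send_rows --steps '[-1,-0.4,0,0,0,-1,-0.4,0,0,0,-1,-0.4,0,0,0,-1,-0.4,0,0,0,-1,-0.4,0,0,0,-1,-0.4,0,0.03,0,-1,-0.4,0,0.055,0,-1,-0.4,0,0.09,0,-1,-0.4,0,0.125,0,-1,0,0,0,0]'

```text
clock: 13.6
position: [0.4577, -0.1076, 0.1119]
ee_rot: [0.0, 0.991, 0.134, -0.001]
contact_force: [-2.2, 0.3, 3.3]
width: -0.0002
gripper_force: 2.3
```

```bash
python3 mark.py
```

```text
clock 13.6 tool in winder mm [-26.99  33.01 111.87] F [-2.2  0.3  3.3]
marks deg: [(np.float64(-74.5), np.float64(87.5)), (np.float64(-46.5), np.float64(88.0)), (np.float64(12.5), np.float64(151.5)), (np.float64(70.5), np.float64(124.0))]
```

>>> send_rows --steps '[-1,0,0,-0.7,0,-1,0,0,-0.5,0,-1,1.8,0,0,0,-1,1.8,0,0,0,-1,0,0,0,0,-1,0,0,0.5,0,-1,0,0,0.3,0,-1,0,0,0.1,0,-1,0,0,0,0]'

```text
clock: 14.55
position: [0.4932, -0.0975, 0.1159]
ee_rot: [-0.0, 0.991, 0.133, 0.0]
contact_force: [-0.2, 1.6, 4.6]
width: -0.0003
gripper_force: 2.5
```

```bash
python3 mark.py
```

```text
clock 14.55 tool in winder mm [  9.96  33.35 115.85] F [-0.2  1.6  4.6]
marks deg: [(np.float64(14.5), np.float64(135.0)), (np.float64(72.5), np.float64(110.5))]
```

>>> send_rows --steps '[-1,-0.4,0,0,0,-1,-0.4,0,0,0,-1,-0.4,0,0,0,-1,-0.4,0,0,0,-1,-0.4,0,0,0,-1,-0.4,0,0.03,0,-1,-0.4,0,0.055,0,-1,-0.4,0,0.09,0,-1,-0.4,0,0.125,0,-1,0,0,0,0]'

```text
clock: 15.6
position: [0.4576, -0.1075, 0.1119]
ee_rot: [-0.0, 0.991, 0.134, -0.001]
contact_force: [-0.4, -0.1, 3.9]
width: 0.0001
gripper_force: 2.0
```

```bash
python3 mark.py
```

```text
clock 15.6 tool in winder mm [-27.04  33.11 111.87] F [-0.4 -0.1  3.9]
marks deg: [(np.float64(-4.5), np.float64(134.0)), (np.float64(55.0), np.float64(107.0))]
```

>>> send_rows --steps '[-1,0,0,-0.7,0,-1,0,0,-0.5,0,-1,1.8,0,0,0,-1,1.8,0,0,0,-1,0,0,0,0,-1,0,0,0.5,0,-1,0,0,0.3,0,-1,0,0,0.1,0,-1,0,0,0,0]'

```text
clock: 16.55
position: [0.4932, -0.0974, 0.1158]
ee_rot: [-0.0, 0.991, 0.133, 0.0]
contact_force: [0.3, 2.6, 5.1]
width: -0.0001
gripper_force: 2.6
```

```bash
python3 mark.py
```

```text
clock 16.55 tool in winder mm [ 10.02  33.43 115.83] F [0.3 2.6 5.1]
marks deg: [(np.float64(-1.0), np.float64(79.0)), (np.float64(56.5), np.float64(95.5))]
```

>>> send_rows --steps '[-1,0,0,-4,0,-1,0,0,-4,0,-1,0,0,-4.07,0,-1,-3.4,2.8,0,0,-1,-3.45,2.8,0,0,-1,0,0,0,0,-1,0,0,0,0,-1,0,0,0,0,-1,0,0,0,0]'

```text
clock: 17.5
position: [0.4427, -0.1691, 0.2357]
ee_rot: [-0.0, 0.991, 0.134, -0.0]
contact_force: [0.4, 1.0, 0.3]
width: -0.0002
gripper_force: 0.0
```

```bash
python3 mark.py; python3 look.py w6|head -1
python3 - <<'E'
import numpy as np
from h import *
from rig import *
for n in("w4","w6"):
    a=np.load(n+".npz");g=cv2.cvtColor(a["color"],cv2.COLOR_RGB2GRAY)
    p=proj([.4985,-.1545,.144],a["mtx"],a["T"]);x,y=(p-35).astype(int)
    r=g[y:y+70,x:x+70];m=(r>150).astype(np.uint8);k=max(cv2.findContours(m,0,2)[0],key=cv2.contourArea);R=cv2.minAreaRect(k)
    q=np.zeros_like(m);cv2.drawContours(q,[cv2.convexHull(k)],0,1,-1);q=cv2.erode(q,np.ones((3,3)));d=((r<100)&(q>0)).astype(np.uint8)
    k2=max(cv2.findContours(d,0,2)[0],key=cv2.contourArea);print(n,"guide",R[0],R[1],"head",cv2.minEnclosingCircle(k2),"area",d.sum())
    cv2.imwrite(f"pics/{n}g.png",cv2.resize(a["color"][y:y+70,x:x+70,::-1],(350,350)))
a,b=np.load("scene.npz")["color"],get_image("scene")["color"]
cv2.imwrite("pics/fin.png",np.hstack([cv2.imread("pics/w4g.png"),cv2.imread("pics/w6g.png")]))
E
```

```text
clock 17.5 tool in winder mm [-57.68 -22.29 235.68] F [0.4 1.  0.3]
marks deg: [(np.float64(-62.0), np.float64(88.5)), (np.float64(-2.5), np.float64(127.5)), (np.float64(8.0), np.float64(78.0)), (np.float64(57.5), np.float64(133.5))]
17.55 [ 0.4428 -0.1691  0.2357] [-0.19052881  0.57193632 -0.58484842] yaw -74.5510881785118 15.443364054154022
w4 guide (36.0, 35.5) (47.0, 46.0) head ((35.0, 36.0), 20.124710083007812) area 1227
w6 guide (35.5, 35.5) (47.0, 47.0) head ((34.66101837158203, 41.01694869995117), 19.064128875732422) area 1087
```

View pics/fin.png

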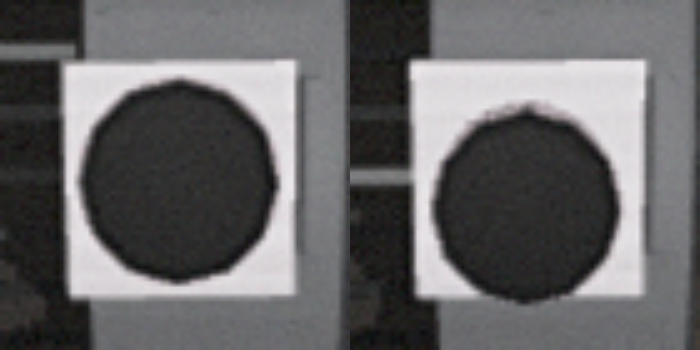

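```bash
python3 -c "
from rig import *
print(sign_off())"
```

```text
the job is handed in; nothing more can be done
None
```

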